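# Complete the tea tin pyramid

### The arm

A 6-joint arm with a two-finger parallel gripper is mounted at the origin on the work surface. World frame = base frame: x ahead of the robot, y to its left, z up, the work surface at z = 0. Lengths are in m, angles in degrees, forces in N, time in s.
With the tool pointing down it reaches from about 0.35 to 0.875 m from the base axis. Payload 4.2 kg.
Tool frame: the origin (TCP) lies on the centre line of the jaws, within the pads' length; the fingertips stand 25 mm ahead of it and the grasp point (between the pads) lies 6 mm ahead of it (finger_overhang is the distance from the TCP to the fingertips, in m); z points along the fingers, y is the line along which they close (so a half turn about z gives the same grasp; the last joint's range is limited). The gripper opens to 87 mm and grips with 3 to 60 N. Pads are 19 mm wide; open, the fingers measure 117 mm over their backs; the gripper's body (75 mm by 190 mm) begins 51 mm behind the grasp point.
Start: joints at [82.311, 22.042, 0.453, 0, -68.411, -14.817], TCP at [0.239, 0.577, 0.248] pointing down, gripper open.
Joint ranges: [-179.83, 179.83], [-69.29, 118.12], [-61.27, 80.66], [-181.25, 117.63], [-171.15, -9.14], [-177.46, 177.46]. Speed limits (degrees/s): [159.86, 159.86, 180, 180, 180, 180].

### API

Orientations are given as a 3x3 rotation matrix whose columns are the frame's x, y, z axes.
In Python, from station import sense, capture, finish_job, spot_in, tip_of, finger_overhang gives the robot as it stands. The module is installed in compiled form; this text tells all that it offers.
- The arm moves only by the tool servo_tool, never from a script. Its arguments are lists of equal length, an entry for each row: "slide": the shift along the tool's x, y, z in m, a list of three; "spin": the turn about the tool's z in degrees; "grip": the closure, from 0 (fully open) to 1 (shut). A call has exactly 5 rows; each row is the pose to reach, as a shift and turn from the pose commanded when the call began, along the tool's axes at that moment; what a row does not reach only later rows make up. A row lasts 1/12 s, in which the tool goes at most 41.7 mm and 7.16 degrees, less where a joint would pass 70% of its speed; a pose out of reach is approached as far as the arm can. A call with a gripper value outside its range is refused whole. The fingers move at their own pace and stop on an object; the grip force is fixed at half the most. Time passes only in rows, so rows that repeat a pose let the fingers close, or fill a call up. It gives the time, the measured TCP pose, the force, the opening and the grip force at its end, in the units of the state.
- sense(): the state, without advancing time (a new reading comes with each control period).
- capture(name): name is "scene" or "top" or "wrist"; returns a dict with "pixels" (400x640x3 uint8, blue, green, red), "depth" (400x640 float32, m along the optical axis (not along the pixel's ray), 0 where there is no reading), "fx", "fy", "cx", "cy" (pixels), "R" (3x3) and "t" (3): a world point X has camera coordinates R X + t; the wrist camera has in their place "hand_eye" (4x4, takes a point from camera to tool coordinates, whose origin is the TCP and whose axes are the flange's). Camera axes: x right, y down, z forward; pixel columns grow to the right and rows downward; lengths in m; the calibration is good to about 2 mm. A picture is of the moment at which its call begins: read the wrist's pose just before it.
- finish_job(): hands the job in; it is judged then, once.
Trained networks look in the newest picture that a camera, given by its name, has taken for a name from the list of things; names that differ only in an ending like _2 or _b are one class to them, and where a whole thing is asked for, a point or a joint stands for the part that bears it (a point fixed in the world has none). Each returns a list of dicts, best first, with "conf" (0 to 1); they miss things now and then, are a little off and sometimes report something else, mostly with a low value. They report only what shows in the picture. A call takes as long as a camera call. They do not tell look-alikes from the thing itself.
- spot_in(thing, camera): "point" ([x, y, z] in m, in world coordinates, good to about 4 mm: the middle of the surface that is visible of it).
- tip_of(thing, camera): "point" ([x, y, z] in m, in world coordinates, good to about 4 mm: a listed point, or the origin of a listed thing).
The state is a dict: "time_s": time; "joints": joint angles; "joint_velocities": joint speeds; "effort": joint torques, N m; "tcp_pos": TCP position; "ee_rot": TCP orientation; "wrist_force": force on the tool from outside, world axes, zero at the start; "moment": the same for the moment, N m; "gripper_width": opening from 0.0 (shut) to 1.0 (fully open); "gripper_force": force on a finger pad.
Only numpy, scipy, OpenCV 4.12 (cv2) and the standard library are available. Lean on these libraries where they do the work, as an engineer would, in place of code of your own. Each camera call takes 0.05 s, during which the arm holds its last target. There are 200 camera calls.

### The job

Finish the pyramid of tea tins in the wooden rack: lay the two green tins in the two gaps of the yellow bottom row, one in each, then saddle the red tin on top between the two greens. All tins should lie parallel, with their ends about level with the row below; set each one down gently, never letting it fall, and leave the yellow tins and the other things on the table where they are.

Things in the scene. Friction and masses are not known exactly. Their poses are not given: they have to be found in the camera images.
- rack: low open wooden rack, fixed, 84 mm (its x) by 200 mm (its y), 30 mm high; floor 10 mm, walls 8 mm thick; inside 68 by 184 mm. Origin at the centre of its underside, z up. Three yellow tins lie in it side by side along its y, about 1 mm apart, axes along its x; their tops are 70 mm above the table. The walls keep them from rolling apart
- base_left: yellow tin, left (rack +y) of the bottom row that already lies loose in the rack: tea tin lying on its side, a cylinder 60 mm across and 62 mm long, flat ends, steel rims, about 0.16 kg; origin at its centre, own x along the cylinder's axis; its centre is 40 mm above the table
- base_mid: yellow tin, middle of the bottom row that already lies loose in the rack: tea tin lying on its side, a cylinder 60 mm across and 62 mm long, flat ends, steel rims, about 0.16 kg; origin at its centre, own x along the cylinder's axis; its centre is 40 mm above the table
- base_right: yellow tin, right (rack -y) of the bottom row that already lies loose in the rack: tea tin lying on its side, a cylinder 60 mm across and 62 mm long, flat ends, steel rims, about 0.16 kg; origin at its centre, own x along the cylinder's axis; its centre is 40 mm above the table
- green_a: green tin, tea tin lying on its side, a cylinder 60 mm across and 62 mm long, flat ends, steel rims, about 0.16 kg; origin at its centre, own x along the cylinder's axis; it is best gripped across its two flat ends (62 mm apart), which leaves its round side free of fingers. Starts in one of the three hollows of the white rest; the two green tins are alike
- green_b: other green tin, same as green_a and starting in another hollow of the rest
- red_tin: red tin, otherwise same as the green ones, starting in the remaining hollow of the rest
- rest: white plastic rest, fixed, 50 mm (its x) by 240 mm (its y), slab 8 mm thick with ridges (top 13 mm above the table) forming three hollows at -85, 0, +85 mm along its y; a tin lies loose in each, axis along the rest's x, centre 38 mm above the table, ends standing about 6 mm out beyond the slab. Origin at the centre of its underside
- gap_left (a point): where the centre of a tin lies when saddled in the gap between the left and middle yellow tins: 30.5 mm to the rack's +y and about 92 mm above the table; axes as the rack's
- gap_right (a point): the same for the gap between the middle and right yellow tins, 30.5 mm to the rack's -y
- top_place (a point): where the centre of the top tin lies when saddled between two tins of the second layer: above the rack's centre, about 143 mm above the table; axes as the rack's
- succulent: bystander: white ceramic pot with a small succulent, loose, 76 mm across at the rim, about 95 mm high with its leaves; origin at the centre of its underside
- controller: bystander: grey game controller lying flat, loose, about 150 mm wide (its y), 95 mm deep, 48 mm high; origin on its underside near the middle
- flap_box: bystander: closed blue plastic flap box, loose, 0.7 kg, about 106 by 136 mm and 82 mm high; origin at the centre of its underside
There are look-alikes about, which are no part of the job. What is meant by the red_tin is not blue, and is the smaller of those in its own colour.

How it is judged:
By the outcome, as a careful person would: the job done as asked, in the order asked, and still so for the second after the job is handed in, with the robot touching nothing.
It also fails if it takes over 67 s, if anything falls off the work surface, if the arm or the gripper's body presses on something with over 40 N, if the wrist force passes 120 N, or if a joint passes its speed limit or range.

## Working session

There is one attempt and no reset: what is moved stays moved. The work goes in short steps, Python scripts to look and compute and a tool call to move; the robot and the scene stay as the last step left them, time stands still between calls to the robot, and variables do not carry over. Pictures are saved under pics/ and viewed, at most 10 in all, crops included, and the job is handed in when it is done.

Besides the shell and the picture viewer there is one more tool, called after "Call:" as name(argument=value, ...) on one line, values as JSON. servo_tool: Moves the arm, as the interface text tells. Its arguments: {"type":"object","properties":{"slide":{"type":"array"},"spin":{"type":"array"},"grip":{"type":"array"}},"required":["slide","spin","grip"]}

```bash
mkdir -p pics; cat > h.py <<'E'
import numpy as np, cv2
from station import *
def px2w(c,u,v,d=None):
    d=c["depth"][int(v),int(u)] if d is None else d
    p=np.array([(u-c["cx"])/c["fx"]*d,(v-c["cy"])/c["fy"]*d,d])
    return c["R"].T@(p-c["t"])
E
python3 - <<'E'
from h import *
s=sense(); print(s)
print(finger_overhang)
for n in("scene","top"):
    c=capture(n); cv2.imwrite(f"pics/{n}0.png",c["pixels"]); np.savez(f"{n}0.npz",**c)
    for t in("rack","base_left","base_mid","base_right","green_a","red_tin","rest","succulent","controller","flap_box","gap_left","gap_right","top_place"):
        print(n,t,[(np.round(r["point"],3).tolist(),round(r["conf"],2)) for r in tip_of(t,n)])
E
```

```text
{'time_s': 0.0, 'joints': array([ 8.23112600e+01,  2.20921813e+01,  3.81966324e-01, -2.90264417e-02,
       -6.84103200e+01, -1.48176938e+01]), 'joint_velocities': array([ 0.03333834, -0.0040019 ,  0.06039539,  0.12342215, -0.10362601,
       -0.0282371 ]), 'effort': array([ 1.05607724e-03, -3.90665460e+01,  1.87407196e+01,  4.22014207e+00,
        1.09342372e-02, -1.97127492e-04]), 'tcp_pos': array([0.23900392, 0.57692608, 0.24645941]), 'ee_rot': array([[ 9.23765025e-01, -3.82959030e-01, -7.48284816e-04],
       [-3.82959752e-01, -9.23762816e-01, -2.02174797e-03],
       [ 8.30089542e-05,  2.15418304e-03, -9.99997676e-01]]), 'wrist_force': array([ 0.10666909, -0.27109328,  0.77267102]), 'moment': array([ 0.01524592, -0.01357819, -0.01629073]), 'gripper_force': 0.0, 'gripper_width': 0.9971451595897745}
0.025
scene rack [([0.566, 0.169, 0.003], 0.96)]
scene base_left [([0.571, 0.231, 0.04], 0.81)]
scene base_mid [([0.57, 0.171, 0.038], 0.66)]
scene base_right [([0.563, 0.111, 0.041], 0.95)]
scene green_a [([0.499, -0.276, 0.035], 0.87), ([0.537, -0.113, 0.035], 0.56), ([0.56, 0.112, 0
[... 371 characters left out ...]
 []
scene top_place []
top rack [([0.564, 0.177, -0.001], 0.9)]
top base_left [([0.574, 0.234, 0.041], 0.77)]
top base_mid [([0.564, 0.172, 0.039], 0.55), ([0.57, 0.176, 0.002], 0.24)]
top base_right [([0.56, 0.111, 0.038], 0.54)]
top green_a [([0.534, -0.105, 0.04], 0.79), ([0.501, -0.275, 0.037], 0.68)]
top red_tin [([0.522, -0.191, 0.041], 0.89), ([0.644, -0.205, 0.033], 0.67), ([0.364, -0.127, 0.047], 0.58)]
top rest [([0.523, -0.19, -0.001], 0.63)]
top succulent [([0.766, -0.037, -0.0], 0.7)]
top controller []
top flap_box [([0.314, 0.456, 0.001], 0.65)]
top gap_left [([0.57, 0.201, 0.093], 0.73)]
top gap_right [([0.568, 0.142, 0.093], 0.79)]
top top_place [([0.566, 0.17, 0.144], 0.85)]
```

View pics/top0.png

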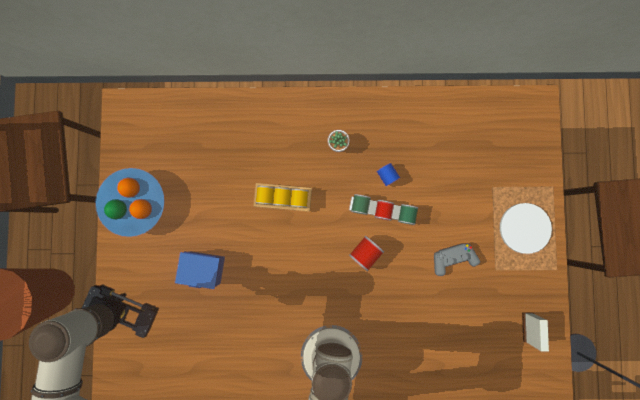

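View pics/scene0.png

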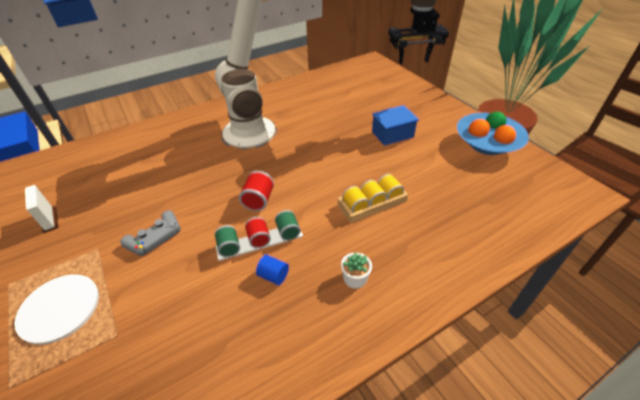

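The rack is at pixel (283,197) in the top view. The rest is at (384,210), with greens at its two ends (360,204) and (408,214) and the small red in the middle. The look-alikes are the big red tin at (367,253) and the blue tin at (388,174). Next I'll plan a move over the rack for a wrist view.

```bash
cat > plan.py <<'E'
import numpy as np, json, sys
def plan(p0,yaw0,p1,yaw1,step=0.040,z=True):
    "print rows for straight move; tool down, x axis at yaw; spin + = -yaw"
    p0=np.array(p0,float);p1=np.array(p1,float)
    n=max(np.linalg.norm(p1-p0)/step,abs(yaw1-yaw0)/7.0); k=int(np.ceil(n/5)); N=5*k
    p,y=p0.copy(),yaw0
    for i in range(k):
        a=np.radians(y); R=np.array([[np.cos(a),np.sin(a),0],[np.sin(a),-np.cos(a),0],[0,0,-1]])
        rows=[];sp=[]
        for j in range(1,6):
            f=(i*5+j)/N; t=p0+(p1-p0)*f
            rows.append(np.round(R.T@(t-p),4).tolist()); sp.append(round(-(yaw0+(yaw1-yaw0)*f-y),1))
        p=p+R@np.array(rows[-1]); y-=sp[-1]
        print(json.dumps({"slide":rows,"spin":sp}))
    print("end",np.round(p,4),y); return p,y
E
python3 - <<'E'
from plan import *
plan((.239,.577,.248),-22.5,(.54,.17,.32),-95.5)
c=np.load("top0.npz")
print("top R",c["R"].round(2),c["t"])
d=c["depth"];v,u=np.mgrid[:400,:640]
P=np.stack([(u-c["cx"])/c["fx"]*d,(v-c["cy"])/c["fy"]*d,d],-1)-c["t"]
W=P@c["R"]
for n,(x,y) in dict(bigred=(367,253),blue=(388,174),red=(384,210)).items():
    print(n,W[y-14:y+15,x-14:x+15,2].max())
E
```

```text
{"slide": [[0.0289, 0.0174, -0.0048], [0.0578, 0.0348, -0.0096], [0.0868, 0.0522, -0.0144], [0.1157, 0.0696, -0.0192], [0.1446, 0.0869, -0.024]], "spin": [4.9, 9.7, 14.6, 19.5, 24.3]}
{"slide": [[0.0335, 0.004, -0.0048], [0.0671, 0.0079, -0.0096], [0.1006, 0.0119, -0.0144], [0.1341, 0.0158, -0.0192], [0.1676, 0.0198, -0.024]], "spin": [4.9, 9.8, 14.6, 19.5, 24.4]}
{"slide": [[0.0321, -0.0103, -0.0048], [0.0643, -0.0205, -0.0096], [0.0965, -0.0308, -0.0144], [0.1286, -0.041, -0.0192], [0.1608, -0.0513, -0.024]], "spin": [4.8, 9.7, 14.6, 19.4, 24.3]}
end [0.54 0.17 0.32] -95.49999999999999
top R [[-0.01 -1.   -0.01]
 [-1.    0.01 -0.06]
 [ 0.06  0.01 -1.  ]] [0.01506582 0.57000525 1.3206885 ]
bigred 1.354492878626988
blue 1.354492878626988
red 0.07373189567652871
```

Call:
servo_tool(slide=[[0.029, 0.017, -0.005], [0.058, 0.035, -0.01], [0.087, 0.052, -0.014], [0.116, 0.07, -0.019], [0.145, 0.087, -0.024]], spin=[4.9, 9.7, 14.6, 19.5, 24.3], grip=[0, 0, 0, 0, 0])

```text
time_s: 1.82
tcp_pos: [0.3404, 0.4401, 0.2719]
ee_rot: [[0.682, -0.732, 0.0], [-0.732, -0.682, 0.0], [-0.0, -0.0, -1.0]]
wrist_force: [1.2, 0.2, 0.1]
gripper_width: 0.997
gripper_force: 0.0
```

Call:
servo_tool(slide=[[0.034, 0.004, -0.005], [0.067, 0.008, -0.01], [0.101, 0.012, -0.014], [0.134, 0.016, -0.019], [0.168, 0.02, -0.024]], spin=[4.9, 9.8, 14.6, 19.5, 24.4], grip=[0, 0, 0, 0, 0])

```text
time_s: 2.23
tcp_pos: [0.4409, 0.3039, 0.2961]
ee_rot: [[0.318, -0.948, 0.0], [-0.948, -0.318, 0.0], [-0.0, -0.0, -1.0]]
wrist_force: [0.9, 0.7, 0.0]
gripper_width: 1.0
gripper_force: 0.0
```

Call:
servo_tool(slide=[[0.032, -0.01, -0.005], [0.064, -0.021, -0.01], [0.096, -0.031, -0.014], [0.129, -0.041, -0.019], [0.161, -0.051, -0.024]], spin=[4.8, 9.7, 14.6, 19.4, 24.3], grip=[0, 0, 0, 0, 0])

```text
time_s: 2.65
tcp_pos: [0.5411, 0.1678, 0.32]
ee_rot: [[-0.1, -0.995, 0.0], [-0.995, 0.1, 0.0], [-0.0, -0.0, -1.0]]
wrist_force: [-0.5, -0.0, -0.8]
gripper_width: 0.996
gripper_force: 0.0
```

```bash
cat >> h.py <<'E'
def wrist(name):
    s=sense(); c=capture("wrist"); cv2.imwrite(f"pics/{name}.png",c["pixels"])
    d=c["depth"]; v,u=np.mgrid[:400,:640]
    P=np.stack([(u-c["cx"])/c["fx"]*d,(v-c["cy"])/c["fy"]*d,d],-1)
    H=c["hand_eye"]; W=(P@H[:3,:3].T+H[:3,3])@s["ee_rot"].T+s["tcp_pos"]
    W[d<=0]=np.nan; np.savez(name+".npz",W=W,px=c["pixels"]); 
    return s,c,W
def blobs(W,px,lo,hi,zmin=0.015,amin=150):
    hsv=cv2.cvtColor(px,cv2.COLOR_BGR2HSV)
    m=cv2.inRange(hsv,np.array(lo),np.array(hi))&((W[...,2]>zmin)*255).astype(np.uint8)
    n,l,st,ce=cv2.connectedComponentsWithStats(m)
    return [(l==i,st[i],ce[i]) for i in range(1,n) if st[i,4]>amin]
E
python3 - <<'E'
from h import *
s,c,W=wrist("w1"); print(s["tcp_pos"],s["time_s"],c["hand_eye"].round(3))
for t in("rack","base_left","base_mid","base_right","gap_left","gap_right","top_place"):
    print(t,[(np.round(r["point"],3).tolist(),round(r["conf"],2)) for r in tip_of(t,"wrist")])
for m,st,ce in blobs(W,c["pixels"],(20,100,60),(35,255,255)):
    p=W[m]; h=p[p[:,2]>np.nanmax(p[:,2])-0.004]
    print(st,ce.round(),np.nanmin(p,0).round(4),np.nanmax(p,0).round(4),h.mean(0).round(4))
E
```

```text
[0.54112601 0.16778078 0.31999328] 2.65 [[ 0.    -0.966 -0.258  0.07 ]
 [ 1.     0.    -0.001  0.   ]
 [ 0.001 -0.258  0.966 -0.138]
 [ 0.     0.     0.     1.   ]]
rack []
base_left [([0.573, 0.231, 0.04], 0.67)]
base_mid [([0.565, 0.171, 0.041], 0.81)]
base_right [([0.559, 0.104, 0.041], 0.58)]
gap_left []
gap_right [([0.562, 0.144, 0.092], 0.59)]
top_place []
[275 105  11 132 392] [279. 170.] [0.5941 0.0691 0.029 ] [0.6157 0.2657 0.0338] [0.6046 0.163  0.0313]
[326 105   8 131 565] [331. 166.] [0.5163 0.0763 0.0283] [0.5416 0.2717 0.0337] [0.5275 0.1647 0.0311]
[ 282  112   42   42 1718] [303. 132.] [0.5313 0.0805 0.0472] [0.5893 0.1401 0.0729] [0.5605 0.111  0.0702]
[ 284  156   40   81 3085] [304. 195.] [0.5373 0.14   0.0294] [0.6048 0.2716 0.0733] [0.5695 0.201  0.0703]
[475 241  25  51 455] [491. 272.] [0.4889 0.1364 0.378 ] [0.4924 0.1506 0.3882] [0.4906 0.1435 0.3858]
[144 242  26  50 482] [153. 272.] [0.5839 0.1267 0.377 ] [0.5868 0.1417 0.388 ] [0.5854 0.1339 0.3858]
[ 336  301  270   16 2874] [493. 309.] [0.4599 0.1442 0.3463] [0.5349 0.1809 0.3988] [0.5007 0.1481 0.3955]
```

View pics/w1.png

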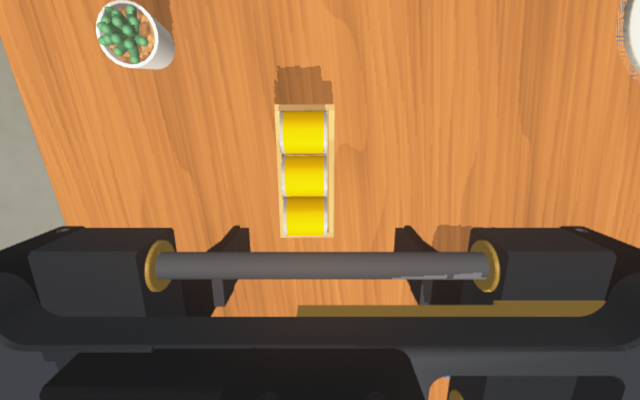

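```bash
cat > fit.py <<'E'
from h import *
from scipy.optimize import least_squares
def fitcyl(p,t0,v0,n=1,zc=0.04,r=0.03):
    "parallel cylinders; params yaw(rad), z, v_i ; axis dir (cos,sin), v=(-sin,cos)"
    def res(q):
        v=-p[:,0]*np.sin(q[0])+p[:,1]*np.cos(q[0])
        return np.min([np.abs(np.hypot(v-vi,p[:,2]-q[1])-r) for vi in q[2:]],0)
    q=least_squares(res,[t0,zc,*v0],loss="soft_l1",f_scale=0.001,x_scale=[.05]+[.003]*(n+1)).x
    return q,np.sqrt(np.mean(res(q)**2))
E
python3 - <<'E'
from fit import *
d=np.load("w1.npz");W,px=d["W"],d["px"]
hsv=cv2.cvtColor(px,cv2.COLOR_BGR2HSV)
m=(cv2.inRange(hsv,np.array((20,100,60)),np.array((35,255,255)))>0)&(W[...,2]>.048)&(W[...,2]<.1)
p=W[m]; t=np.radians(-5.2); v0=-.566*np.sin(t)+.172*np.cos(t)
q,e=fitcyl(p,t,[v0-.061,v0,v0+.061],3); print(np.degrees(q[0]),q[1:],e)
u=p[:,0]*np.cos(q[0])+p[:,1]*np.sin(q[0]); v=-p[:,0]*np.sin(q[0])+p[:,1]*np.cos(q[0])
for vi in q[2:]:
    k=np.abs(v-vi)<.02; a=np.percentile(u[k],[1,99]); um=a.mean()
    print("u range",a,np.ptp(a),"centre",um*np.cos(q[0])-vi*np.sin(q[0]),um*np.sin(q[0])+vi*np.cos(q[0]))
E
```

```text
-5.8845457920341735 [0.04048886 0.16807621 0.22915498 0.29014801] 0.0033068288707397055
u range [0.51960474 0.57292867] 0.05332393433738558 centre 0.5606200391502327 0.11118496257978965
u range [0.51938319 0.57238406] 0.053000874256294184 centre 0.5665010324180123 0.1719811493385625
u range [0.51915134 0.57148895] 0.0523376171036507 centre 0.5721937869565562 0.2327105416515572
```

```bash
python3 -c "
from plan import *
plan((.541,.168,.32),-95.6,(.52,-.18,.28),-102)"
```

```text
{"slide": [[0.0348, -0.0013, 0.004], [0.0697, -0.0026, 0.008], [0.1045, -0.0039, 0.012], [0.1394, -0.0052, 0.016], [0.1742, -0.0065, 0.02]], "spin": [0.6, 1.3, 1.9, 2.6, 3.2]}
{"slide": [[0.0347, -0.0033, 0.004], [0.0694, -0.0065, 0.008], [0.1041, -0.0098, 0.012], [0.1388, -0.013, 0.016], [0.1736, -0.0163, 0.02]], "spin": [0.6, 1.3, 1.9, 2.6, 3.2]}
end [ 0.52   -0.1801  0.28  ] -102.0
```

Call:
servo_tool(slide=[[0.035, -0.001, 0.004], [0.07, -0.003, 0.008], [0.105, -0.004, 0.012], [0.14, -0.005, 0.016], [0.174, -0.006, 0.02]], spin=[0.6, 1.3, 1.9, 2.6, 3.2], grip=[0, 0, 0, 0, 0])

```text
time_s: 3.47
tcp_pos: [0.5291, -0.0048, 0.2996]
ee_rot: [[-0.149, -0.989, 0.0], [-0.989, 0.149, 0.0], [-0.0, -0.0, -1.0]]
wrist_force: [0.3, -0.1, -0.0]
gripper_width: 1.0
gripper_force: 0.0
```

Call:
servo_tool(slide=[[0.035, -0.003, 0.004], [0.07, -0.006, 0.008], [0.105, -0.01, 0.012], [0.14, -0.013, 0.016], [0.174, -0.016, 0.02]], spin=[0.6, 1.3, 1.9, 2.6, 3.2], grip=[0, 0, 0, 0, 0])

```text
time_s: 3.88
tcp_pos: [0.5189, -0.1794, 0.2796]
ee_rot: [[-0.205, -0.979, 0.0], [-0.979, 0.205, -0.0], [-0.0, -0.0, -1.0]]
wrist_force: [0.2, -0.3, 0.3]
gripper_width: 1.001
gripper_force: 0.0
```

```bash
cat > rest.py <<'E'
from fit import *
def rest(name,t0=-11.9):
    s,c,W=wrist(name); print(s["tcp_pos"],s["time_s"]); px=c["pixels"]
    hsv=cv2.cvtColor(px,cv2.COLOR_BGR2HSV)
    ok=(W[...,2]>.042)&(W[...,2]<.1)
    for n,rs in dict(green=[((60,80,20),(95,255,255))],red=[((0,150,60),(6,255,255)),((172,150,60),(180,255,255))]).items():
        m=sum(cv2.inRange(hsv,np.array(a),np.array(b)) for a,b in rs)
        k,l,st,ce=cv2.connectedComponentsWithStats(((m>0)&ok).astype(np.uint8))
        for i in range(1,k):
            if st[i,4]<250: continue
            p=W[l==i]; t=np.radians(t0); mm=p.mean(0)
            q,e=fitcyl(p,t,[-mm[0]*np.sin(t)+mm[1]*np.cos(t)],1,.038)
            co,si=np.cos(q[0]),np.sin(q[0]); u=p[:,0]*co+p[:,1]*si
            a=np.percentile(u,[1,99]); um=a.mean()
            print(n,ce[i].round(),"yaw",np.degrees(q[0]).round(2),"c",np.round([um*co-q[2]*si,um*si+q[2]*co,q[1]],4),"len",np.ptp(a).round(4),e.round(4),"mean",mm.round(4))
E
python3 -c "
from rest import *
rest('w2')"
```

```text
[ 0.51893437 -0.17942018  0.27960345] 3.8833
green [321. 104.] yaw -11.64 c [ 0.5008 -0.2727  0.0384] len 0.0513 0.0007 mean [ 0.5017 -0.2676  0.065 ]
green [319. 237.] yaw -11.72 c [ 0.5372 -0.1065  0.0385] len 0.0505 0.0007 mean [ 0.5374 -0.107   0.0667]
red [322. 168.] yaw -11.65 c [ 0.5167 -0.189   0.0385] len 0.0513 0.0006 mean [ 0.5158 -0.1933  0.0631]
red [418. 180.] yaw -17.19 c [ 0.4008 -0.1544  0.0362] len 0.0266 0.0087 mean [ 0.4004 -0.1543  0.0592]
red [455. 200.] yaw 47.7 c [ 0.3665 -0.1247  0.1024] len 0.0785 0.0092 mean [ 0.366  -0.1254  0.0789]
```

View pics/w2.png

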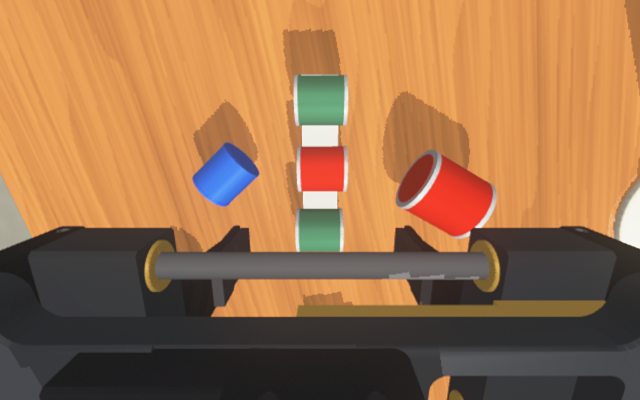

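```bash
python3 - <<'E'
from plan import *
d=np.load("w2.npz");W=d["W"]; k=(W[...,0]<.44)&(W[...,0]>.3)&(abs(W[...,1]+.13)<.09)&(W[...,2]<.15)&(W[...,2]>.03); p=W[k]
print("bigred",np.percentile(p,[1,50,99],axis=0).round(3))
p,y=plan((.519,-.1795,.2797),-101.8,(.537,-.1065,.11),-101.7)
p,y=plan(p,y,(.537,-.1065,.048),-101.7)
E
```

```text
bigred [[ 0.316 -0.18   0.034]
 [ 0.374 -0.131  0.079]
 [ 0.423 -0.074  0.087]]
{"slide": [[-0.015, -0.0005, 0.0339], [-0.0301, -0.0011, 0.0679], [-0.0451, -0.0016, 0.1018], [-0.0601, -0.0022, 0.1358], [-0.0751, -0.0027, 0.1697]], "spin": [-0.0, -0.0, -0.1, -0.1, -0.1]}
end [ 0.537  -0.1065  0.11  ] -101.7
{"slide": [[-0.0, 0.0, 0.0124], [-0.0, 0.0, 0.0248], [-0.0, 0.0, 0.0372], [-0.0, 0.0, 0.0496], [-0.0, 0.0, 0.062]], "spin": [-0.0, -0.0, -0.0, -0.0, -0.0]}
end [ 0.537  -0.1065  0.048 ] -101.7
```

The greens are at pixels (321,100) and (320,232), and the small red is at (322,168). The big red at (447,195) tops out at 87 mm, so the gripper body clears it. I'll pick the near green.

Call:
servo_tool(slide=[[-0.015, 0, 0.034], [-0.03, -0.001, 0.068], [-0.045, -0.002, 0.102], [-0.06, -0.002, 0.136], [-0.075, -0.003, 0.17]], spin=[0, 0, 0, 0, 0], grip=[0, 0, 0, 0, 0])

```text
time_s: 4.35
tcp_pos: [0.5376, -0.1045, 0.1086]
ee_rot: [[-0.205, -0.979, 0.001], [-0.979, 0.205, 0.0], [-0.0, -0.001, -1.0]]
wrist_force: [-0.2, 0.0, -1.2]
gripper_width: 1.005
gripper_force: 0.0
```

Call:
servo_tool(slide=[[0, 0, 0.013], [0, 0, 0.026], [0, 0, 0.038], [0, 0, 0.05], [0, 0, 0.062]], spin=[0, 0, 0, 0, 0], grip=[0, 0, 0, 0, 0])

```text
time_s: 4.77
tcp_pos: [0.5378, -0.1048, 0.047]
ee_rot: [[-0.204, -0.979, 0.0], [-0.979, 0.204, -0.0], [0.0, -0.0, -1.0]]
wrist_force: [0.2, -0.3, -0.5]
gripper_width: 1.002
gripper_force: 0.0
```

Call:
servo_tool(slide=[[0, 0, 0], [0, 0, 0], [0, 0, 0], [0, 0, 0], [0, 0, 0]], spin=[0, 0, 0, 0, 0], grip=[0.3, 0.5, 0.5, 0.5, 0.5])

```text
time_s: 5.18
tcp_pos: [0.5381, -0.1059, 0.0485]
ee_rot: [[-0.206, -0.979, 0.002], [-0.979, 0.206, 0.0], [-0.0, -0.002, -1.0]]
wrist_force: [0.8, 0.5, 0.9]
gripper_width: 0.71
gripper_force: 30.4
```

```bash
python3 - <<'E'
from plan import *
p,y=plan((.5379,-.1055,.0485),-101.8,(.5379,-.1055,.19),-101.8,.03)
p,y=plan(p,y,(.5698,.2033,.19),-95.5,.035)
p,y=plan(p,y,(.5698,.2033,.115),-95.5)
E
```

```text
{"slide": [[0.0, 0.0, -0.0283], [0.0, 0.0, -0.0566], [0.0, 0.0, -0.0849], [0.0, 0.0, -0.1132], [0.0, 0.0, -0.1415]], "spin": [-0.0, -0.0, -0.0, -0.0, -0.0]}
end [ 0.5379 -0.1055  0.19  ] -101.8
{"slide": [[-0.0309, 0.0032, 0.0], [-0.0618, 0.0064, 0.0], [-0.0926, 0.0096, 0.0], [-0.1235, 0.0128, 0.0], [-0.1544, 0.016, 0.0]], "spin": [-0.6, -1.3, -1.9, -2.5, -3.1]}
{"slide": [[-0.031, 0.0015, 0.0], [-0.062, 0.003, 0.0], [-0.093, 0.0045, 0.0], [-0.124, 0.006, 0.0], [-0.155, 0.0075, 0.0]], "spin": [-0.7, -1.3, -1.9, -2.6, -3.2]}
end [0.5698 0.2033 0.19  ] -95.5
{"slide": [[-0.0, 0.0, 0.015], [-0.0, 0.0, 0.03], [-0.0, 0.0, 0.045], [-0.0, 0.0, 0.06], [-0.0, 0.0, 0.075]], "spin": [-0.0, -0.0, -0.0, -0.0, -0.0]}
end [0.5698 0.2033 0.115 ] -95.5
```

Call:
servo_tool(slide=[[0, 0, -0.015], [0, 0, -0.045], [0, 0, -0.08], [0, 0, -0.115], [0, 0, -0.142]], spin=[0, 0, 0, 0, 0], grip=[0.5, 0.5, 0.5, 0.5, 0.5])

```text
time_s: 5.6
tcp_pos: [0.5379, -0.1061, 0.1927]
ee_rot: [[-0.206, -0.979, 0.003], [-0.979, 0.206, 0.0], [-0.001, -0.003, -1.0]]
wrist_force: [0.5, -0.8, -1.4]
gripper_width: 0.707
gripper_force: 30.0
```

Call:
servo_tool(slide=[[-0.025, 0.003, 0], [-0.058, 0.006, 0], [-0.09, 0.01, 0], [-0.122, 0.013, 0], [-0.155, 0.016, 0]], spin=[-0.6, -1.3, -1.9, -2.5, -3.1], grip=[0.5, 0.5, 0.5, 0.5, 0.5])

```text
time_s: 6.02
tcp_pos: [0.5533, 0.0501, 0.1898]
ee_rot: [[-0.153, -0.988, -0.0], [-0.988, 0.153, 0.001], [-0.0, 0.0, -1.0]]
wrist_force: [0.9, -0.0, -1.8]
gripper_width: 0.711
gripper_force: 30.0
```

Call:
servo_tool(slide=[[-0.034, 0.002, 0], [-0.068, 0.003, 0], [-0.102, 0.005, 0], [-0.132, 0.006, 0], [-0.155, 0.007, 0]], spin=[-0.7, -1.3, -1.9, -2.6, -3.2], grip=[0.5, 0.5, 0.5, 0.5, 0.5])

```text
time_s: 6.43
tcp_pos: [0.5704, 0.2055, 0.1895]
ee_rot: [[-0.096, -0.995, 0.0], [-0.995, 0.096, 0.001], [-0.001, 0.0, -1.0]]
wrist_force: [-0.1, -0.6, -2.6]
gripper_width: 0.71
gripper_force: 30.0
```

Call:
servo_tool(slide=[[0, 0, 0.015], [0, 0, 0.032], [0, 0, 0.05], [0, 0, 0.065], [0, 0, 0.07]], spin=[0, 0, 0, 0, 0], grip=[0.5, 0.5, 0.5, 0.5, 0.5])

```text
time_s: 6.85
tcp_pos: [0.5688, 0.2023, 0.1168]
ee_rot: [[-0.098, -0.995, -0.005], [-0.995, 0.098, -0.002], [0.003, 0.005, -1.0]]
wrist_force: [-0.5, -1.4, -2.4]
gripper_width: 0.712
gripper_force: 30.0
```

```bash
python3 - <<'E'
from h import *
s,c,W=wrist("w3"); print(s["tcp_pos"],s["ee_rot"][:,0],s["wrist_force"],s["gripper_force"])
c=capture("scene")
for t in("green_a","base_left","base_mid"):
    print(t,[(np.round(r["point"],3).tolist(),round(r["conf"],2)) for r in tip_of(t,"scene")])
im=c["pixels"][110:280,200:440]; a=cv2.resize(im,None,fx=2,fy=2); b=cv2.imread("pics/w3.png")[:320,120:520]
h=max(len(a),len(b)); P=lambda q:np.vstack([q,np.zeros((h-len(q),q.shape[1],3),np.uint8)])
o=np.hstack([P(a),P(b)]); cv2.imwrite("pics/m3.png",cv2.resize(o,(800,int(len(o)*800/o.shape[1]))))
E
```

```text
[0.56883408 0.2023158  0.11682559] [-0.09842262 -0.99514124  0.00262694] [-0.45936433 -1.39398078 -2.37631413] 29.986549895256758
green_a [([0.563, 0.199, 0.106], 0.73), ([0.5, -0.277, 0.036], 0.73)]
base_left [([0.569, 0.234, 0.039], 0.76)]
base_mid [([0.57, 0.173, 0.039], 0.94)]
```

View pics/m3.png

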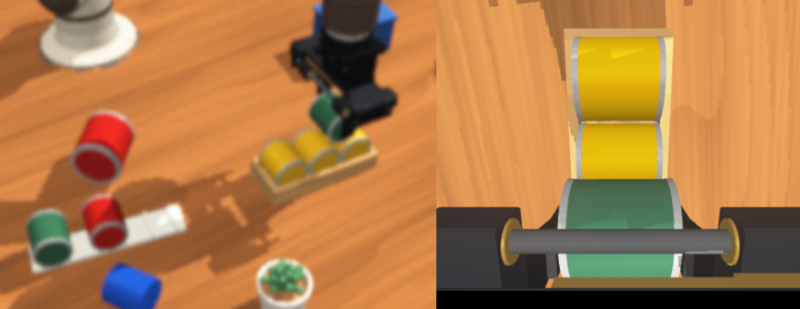

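The wrist view (right) shows the held green at (620,225) square over the yellows at (620,150) and (620,75). I'll fit both in this one picture to get the relative offset.

```bash
cat > rel.py <<'E'
from fit import *
R={"green":[((60,80,20),(95,255,255))],"red":[((0,150,60),(6,255,255)),((172,150,60),(180,255,255))],"yellow":[((20,100,60),(35,255,255))]}
def cyl(W,px,col,zlo,zhi,z0,yaw=-5.5,seeds=None,box=.16,uv0=(.5665,.172)):
    hsv=cv2.cvtColor(px,cv2.COLOR_BGR2HSV)
    m=sum(cv2.inRange(hsv,np.array(a),np.array(b)) for a,b in R[col])>0
    m&=(W[...,2]>zlo)&(W[...,2]<zhi)&(np.hypot(W[...,0]-uv0[0],W[...,1]-uv0[1])<box)
    m=cv2.erode(m.astype(np.uint8),np.ones((3,3)))>0
    p=W[m]; t=np.radians(yaw); v=-p[:,0]*np.sin(t)+p[:,1]*np.cos(t)
    if seeds is None: seeds=[np.median(v)]
    q,e=fitcyl(p,t,seeds,len(seeds),z0)
    co,si=np.cos(q[0]),np.sin(q[0]); u=p[:,0]*co+p[:,1]*si; v=-p[:,0]*si+p[:,1]*co
    print(col,"yaw",np.degrees(q[0]).round(2),"z",q[1].round(4),"rms",e.round(4),m.sum())
    for vi in q[2:]:
        k=abs(v-vi)<.02
        if k.sum()<50: print(" v",vi.round(4)); continue
        a=np.percentile(u[k],[1,99]); um=a.mean(); print(" v",vi.round(4),"u",a.round(4),um.round(4),"xy",np.round([um*co-vi*si,um*si+vi*co],4))
    return q
E
python3 - <<'E'
from rel import *
d=np.load("w3.npz");W,px=d["W"],d["px"]
cyl(W,px,"yellow",.048,.08,.04,seeds=[.168,.229])
cyl(W,px,"green",.09,.15,.107)
E
```

```text
yellow yaw -5.42 z 0.0404 rms 0.0006 11686
 v 0.1633 u [0.5214 0.5731] 0.5472 xy [0.5602 0.1108]
 v 0.2245 u [0.5212 0.573 ] 0.5471 xy [0.5659 0.1718]
green yaw -5.26 z 0.1067 rms 0.0005 6141
 v 0.2524 u [0.5221 0.5732] 0.5476 xy [0.5685 0.2012]
```

Call:
servo_tool(slide=[[-0.001, 0, 0.002], [-0.001, 0, 0.005], [-0.001, 0, 0.008], [-0.001, 0, 0.01], [-0.001, 0, 0.011]], spin=[0, 0, 0, 0, 0], grip=[0.5, 0.5, 0.5, 0.5, 0.5])

```text
time_s: 7.52
tcp_pos: [0.5706, 0.204, 0.1081]
ee_rot: [[-0.098, -0.995, -0.001], [-0.995, 0.098, -0.0], [0.0, 0.001, -1.0]]
wrist_force: [-0.3, 0.2, -1.7]
gripper_width: 0.711
gripper_force: 30.0
```

Call:
servo_tool(slide=[[0, 0, 0.0005], [0, 0, 0.001], [0, 0, 0.0015], [0, 0, 0.002], [0, 0, 0.002]], spin=[0, 0, 0, 0, 0], grip=[0.5, 0.5, 0.5, 0.5, 0.5])

```text
time_s: 7.93
tcp_pos: [0.5708, 0.2042, 0.1065]
ee_rot: [[-0.098, -0.995, -0.0], [-0.995, 0.098, -0.0], [0.0, 0.0, -1.0]]
wrist_force: [0.4, -0.4, -1.6]
gripper_width: 0.71
gripper_force: 30.0
```

```bash
python3 - <<'E'
from rel import *
s,c,W=wrist("w4"); print(s["tcp_pos"],s["wrist_force"],s["moment"])
cyl(W,c["pixels"],"yellow",.048,.08,.04,seeds=[.168,.229])
cyl(W,c["pixels"],"green",.085,.15,.094)
E
```

```text
[0.57079401 0.20416333 0.1064819 ] [ 0.37617432 -0.35995208 -1.55932023] [0.06014382 0.00687296 0.01274134]
yellow yaw -5.46 z 0.0404 rms 0.0006 13253
 v 0.1636 u [0.5212 0.573 ] 0.5471 xy [0.5602 0.1108]
 v 0.2248 u [0.5211 0.5729] 0.547 xy [0.5659 0.1717]
green yaw -5.34 z 0.0964 rms 0.0005 6089
 v 0.2553 u [0.5234 0.5746] 0.549 xy [0.5704 0.203 ]
```

Call:
servo_tool(slide=[[0.001, 0.0015, 0.001], [0.001, 0.0015, 0.002], [0.001, 0.0015, 0.003], [0.001, 0.0015, 0.0035], [0.001, 0.0015, 0.004]], spin=[0, 0, 0, 0, 0], grip=[0.5, 0.5, 0.5, 0.5, 0.5])

```text
time_s: 8.4
tcp_pos: [0.5692, 0.2033, 0.1024]
ee_rot: [[-0.098, -0.995, -0.0], [-0.995, 0.098, -0.0], [0.0, 0.0, -1.0]]
wrist_force: [0.7, -0.1, -1.0]
gripper_width: 0.712
gripper_force: 30.0
```

Call:
servo_tool(slide=[[0, 0, 0.0002], [0, 0, 0.0004], [0, 0, 0.0006], [0, 0, 0.0006], [0, 0, 0.0006]], spin=[0, 0, 0, 0, 0], grip=[0.5, 0.5, 0.5, 0.5, 0.5])

```text
time_s: 8.82
tcp_pos: [0.5693, 0.2032, 0.1023]
ee_rot: [[-0.098, -0.995, 0.0], [-0.995, 0.098, -0.0], [-0.0, -0.0, -1.0]]
wrist_force: [-0.4, -1.0, 1.4]
gripper_width: 0.706
gripper_force: 30.0
```

```bash
python3 - <<'E'
from rel import *
s,c,W=wrist("w5"); print(s["tcp_pos"],s["wrist_force"],s["moment"])
cyl(W,c["pixels"],"yellow",.048,.08,.04,seeds=[.168,.229])
cyl(W,c["pixels"],"green",.085,.15,.094)
E
```

```text
[0.5692912  0.20324988 0.10225237] [-0.362121   -0.96606078  1.3562654 ] [-0.13573186  0.20761569 -0.00872699]
yellow yaw -5.47 z 0.0404 rms 0.0006 13591
 v 0.1637 u [0.5212 0.573 ] 0.5471 xy [0.5602 0.1108]
 v 0.2249 u [0.5212 0.5729] 0.5471 xy [0.566  0.1717]
green yaw -5.39 z 0.0921 rms 0.0005 6220
 v 0.2546 u [0.5218 0.573 ] 0.5474 xy [0.5689 0.2021]
```

Call:
servo_tool(slide=[[0, 0, 0], [0, 0, 0], [0, 0, 0], [0, 0, 0], [0, 0, -0.005]], spin=[0, 0, 0, 0, 0], grip=[0.2, 0.1, 0, 0, 0])

```text
time_s: 9.28
tcp_pos: [0.5687, 0.203, 0.1061]
ee_rot: [[-0.098, -0.995, -0.002], [-0.995, 0.098, -0.001], [0.001, 0.002, -1.0]]
wrist_force: [0.7, 1.1, 0.1]
gripper_width: 0.968
gripper_force: 0.0
```

```bash
python3 - <<'E'
from plan import *
p,y=plan((.5693,.2032,.1074),-95.6,(.5693,.2032,.2),-95.6,.03)
p,y=plan(p,y,(.501,-.272,.18),-101.6,.035)
p,y=plan(p,y,(.501,-.272,.048),-101.6)
E
```

```text
{"slide": [[0.0, 0.0, -0.0185], [0.0, 0.0, -0.037], [0.0, 0.0, -0.0556], [0.0, 0.0, -0.0741], [0.0, 0.0, -0.0926]], "spin": [-0.0, -0.0, -0.0, -0.0, -0.0]}
end [0.5693 0.2032 0.2   ] -95.6
{"slide": [[0.032, 0.0014, 0.0013], [0.0639, 0.0029, 0.0027], [0.0959, 0.0043, 0.004], [0.1279, 0.0058, 0.0053], [0.1599, 0.0072, 0.0067]], "spin": [0.4, 0.8, 1.2, 1.6, 2.0]}
{"slide": [[0.032, 0.0003, 0.0013], [0.064, 0.0006, 0.0026], [0.096, 0.001, 0.004], [0.128, 0.0013, 0.0053], [0.16, 0.0016, 0.0066]], "spin": [0.4, 0.8, 1.2, 1.6, 2.0]}
{"slide": [[0.032, -0.0008, 0.0014], [0.064, -0.0016, 0.0027], [0.096, -0.0024, 0.004], [0.128, -0.0032, 0.0054], [0.16, -0.0039, 0.0067]], "spin": [0.4, 0.8, 1.2, 1.6, 2.0]}
end [ 0.5009 -0.272   0.18  ] -101.6
{"slide": [[-0.0, -0.0, 0.0264], [-0.0, -0.0, 0.0528], [-0.0, -0.0, 0.0792], [-0.0, -0.0, 0.1056], [-0.0, -0.0, 0.132]], "spin": [-0.0, -0.0, -0.0, -0.0, -0.0]}
end [ 0.5009 -0.272   0.048 ] -101.6
```

Call:
servo_tool(slide=[[0, 0, -0.012], [0, 0, -0.035], [0, 0, -0.06], [0, 0, -0.08], [0, 0, -0.093]], spin=[0, 0, 0, 0, 0], grip=[0, 0, 0, 0, 0])

```text
time_s: 9.7
tcp_pos: [0.5702, 0.2037, 0.2031]
ee_rot: [[-0.097, -0.995, 0.004], [-0.995, 0.097, 0.002], [-0.002, -0.004, -1.0]]
wrist_force: [0.5, -0.3, 0.4]
gripper_width: 1.0
gripper_force: 0.0
```

Call:
servo_tool(slide=[[0.032, 0.0014, 0.001], [0.064, 0.003, 0.003], [0.096, 0.004, 0.004], [0.128, 0.006, 0.005], [0.16, 0.007, 0.007]], spin=[0.4, 0.8, 1.2, 1.6, 2], grip=[0, 0, 0, 0, 0])

```text
time_s: 10.12
tcp_pos: [0.5463, 0.0435, 0.1937]
ee_rot: [[-0.132, -0.991, 0.001], [-0.991, 0.132, 0.0], [-0.0, -0.001, -1.0]]
wrist_force: [1.3, 0.1, -0.2]
gripper_width: 0.999
gripper_force: 0.0
```

Call:
servo_tool(slide=[[0.032, 0, 0.001], [0.064, 0.001, 0.003], [0.096, 0.001, 0.004], [0.128, 0.001, 0.005], [0.16, 0.002, 0.007]], spin=[0.4, 0.8, 1.2, 1.6, 2], grip=[0, 0, 0, 0, 0])

```text
time_s: 10.53
tcp_pos: [0.5234, -0.115, 0.1867]
ee_rot: [[-0.167, -0.986, 0.001], [-0.986, 0.167, -0.0], [-0.0, -0.001, -1.0]]
wrist_force: [0.5, 0.2, -0.1]
gripper_width: 1.0
gripper_force: 0.0
```

Call:
servo_tool(slide=[[0.032, -0.001, 0.001], [0.064, -0.002, 0.003], [0.096, -0.002, 0.004], [0.128, -0.003, 0.005], [0.16, -0.004, 0.006]], spin=[0.4, 0.8, 1.2, 1.6, 2], grip=[0, 0, 0, 0, 0])

```text
time_s: 10.95
tcp_pos: [0.5004, -0.2736, 0.1805]
ee_rot: [[-0.201, -0.98, 0.001], [-0.98, 0.201, -0.0], [0.0, -0.001, -1.0]]
wrist_force: [0.4, 0.8, 0.3]
gripper_width: 0.998
gripper_force: 0.0
```

Call:
servo_tool(slide=[[0, 0, 0.025], [0, 0, 0.045], [0, 0, 0.06], [0, 0, 0.065], [0, 0, 0.065]], spin=[0, 0, 0, 0, 0], grip=[0, 0, 0, 0, 0])

```text
time_s: 11.37
tcp_pos: [0.5, -0.2719, 0.1139]
ee_rot: [[-0.201, -0.98, -0.003], [-0.98, 0.201, 0.001], [-0.0, 0.003, -1.0]]
wrist_force: [0.2, 0.5, -0.2]
gripper_width: 1.002
gripper_force: 0.0
```

```bash
python3 - <<'E'
from rel import *
s,c,W=wrist("w6"); print(s["tcp_pos"],s["wrist_force"])
cyl(W,c["pixels"],"green",.048,.08,.04,-11.7,box=.06,uv0=(.501,-.273))
E
```

```text
[ 0.50001379 -0.27191136  0.11388763] [ 0.16011702  0.54214409 -0.20730884]
green yaw -11.68 z 0.0384 rms 0.0006 4313
 v -0.1658 u [0.5205 0.5707] 0.5456 xy [ 0.5007 -0.2728]
```

Call:
servo_tool(slide=[[0, 0, 0.015], [0, 0, 0.03], [0, 0, 0.045], [0, 0, 0.058], [0, 0, 0.066]], spin=[0, 0, 0, 0, 0], grip=[0, 0, 0, 0, 0])

```text
time_s: 11.83
tcp_pos: [0.5014, -0.2719, 0.0492]
ee_rot: [[-0.201, -0.98, 0.001], [-0.98, 0.201, -0.0], [0.0, -0.001, -1.0]]
wrist_force: [0.4, 0.2, -0.9]
gripper_width: 0.994
gripper_force: 0.0
```

Call:
servo_tool(slide=[[0, 0, 0], [0, 0, 0], [0, 0, 0], [0, 0, 0], [0, 0, 0]], spin=[0, 0, 0, 0, 0], grip=[0, 0.3, 0.5, 0.5, 0.5])

```text
time_s: 12.25
tcp_pos: [0.5013, -0.2721, 0.0499]
ee_rot: [[-0.201, -0.98, 0.002], [-0.98, 0.201, -0.0], [0.0, -0.002, -1.0]]
wrist_force: [-0.4, 0.3, 0.4]
gripper_width: 0.783
gripper_force: 0.0
```

```bash
python3 - <<'E'
from h import sense
from plan import *
s=sense();print(s["tcp_pos"],s["gripper_force"],s["gripper_width"])
p,y=plan((.5005,-.2725,.048),-101.6,(.5005,-.2725,.205),-101.6,.033)
p,y=plan(p,y,(.5637,.1417,.2),-95.5,.035)
E
```

```text
[ 0.50127247 -0.27214743  0.04991429] 0.0 0.782709144350559
{"slide": [[0.0, 0.0, -0.0314], [0.0, 0.0, -0.0628], [0.0, 0.0, -0.0942], [0.0, 0.0, -0.1256], [0.0, 0.0, -0.157]], "spin": [-0.0, -0.0, -0.0, -0.0, -0.0]}
end [ 0.5005 -0.2725  0.205 ] -101.6
{"slide": [[-0.0279, 0.0014, 0.0003], [-0.0558, 0.0029, 0.0007], [-0.0837, 0.0043, 0.001], [-0.1116, 0.0057, 0.0013], [-0.1395, 0.0071, 0.0017]], "spin": [-0.4, -0.8, -1.2, -1.6, -2.0]}
{"slide": [[-0.0279, 0.0005, 0.0003], [-0.0558, 0.0009, 0.0006], [-0.0838, 0.0014, 0.001], [-0.1117, 0.0018, 0.0013], [-0.1396, 0.0023, 0.0016]], "spin": [-0.4, -0.8, -1.3, -1.7, -2.1]}
{"slide": [[-0.028, -0.0006, 0.0004], [-0.0559, -0.0012, 0.0007], [-0.0838, -0.0017, 0.001], [-0.1117, -0.0023, 0.0014], [-0.1397, -0.0029, 0.0017]], "spin": [-0.4, -0.8, -1.2, -1.6, -2.0]}
end [0.5637 0.1417 0.2   ] -95.5
```

Call:
servo_tool(slide=[[0, 0, 0], [0, 0, 0], [0, 0, 0], [0, 0, 0], [0, 0, 0]], spin=[0, 0, 0, 0, 0], grip=[0.5, 0.5, 0.5, 0.5, 0.5])

```text
time_s: 12.67
tcp_pos: [0.5011, -0.2721, 0.0496]
ee_rot: [[-0.201, -0.98, 0.001], [-0.98, 0.201, -0.0], [0.0, -0.001, -1.0]]
wrist_force: [0.2, 0.8, 5.9]
gripper_width: 0.711
gripper_force: 30.0
```

Call:
servo_tool(slide=[[0, 0, -0.015], [0, 0, -0.05], [0, 0, -0.09], [0, 0, -0.13], [0, 0, -0.157]], spin=[0, 0, 0, 0, 0], grip=[0.5, 0.5, 0.5, 0.5, 0.5])

```text
time_s: 13.08
tcp_pos: [0.5013, -0.2723, 0.209]
ee_rot: [[-0.201, -0.98, 0.003], [-0.98, 0.201, -0.001], [0.001, -0.003, -1.0]]
wrist_force: [0.6, 0.4, -1.0]
gripper_width: 0.709
gripper_force: 30.0
```

Call:
servo_tool(slide=[[-0.022, 0.001, 0], [-0.05, 0.003, 0], [-0.08, 0.004, 0.001], [-0.11, 0.006, 0.001], [-0.14, 0.007, 0.002]], spin=[-0.4, -0.8, -1.2, -1.6, -2], grip=[0.5, 0.5, 0.5, 0.5, 0.5])

```text
time_s: 13.5
tcp_pos: [0.5212, -0.1321, 0.2031]
ee_rot: [[-0.168, -0.986, -0.002], [-0.986, 0.168, 0.001], [-0.0, 0.002, -1.0]]
wrist_force: [0.5, 1.0, -0.8]
gripper_width: 0.71
gripper_force: 30.0
```

Call:
servo_tool(slide=[[-0.028, 0, 0], [-0.056, 0.001, 0.001], [-0.084, 0.001, 0.001], [-0.112, 0.002, 0.001], [-0.14, 0.002, 0.002]], spin=[-0.4, -0.8, -1.3, -1.7, -2.1], grip=[0.5, 0.5, 0.5, 0.5, 0.5])

```text
time_s: 13.92
tcp_pos: [0.5427, 0.0063, 0.201]
ee_rot: [[-0.131, -0.991, -0.002], [-0.991, 0.131, 0.0], [0.0, 0.002, -1.0]]
wrist_force: [0.5, 0.9, -2.6]
gripper_width: 0.71
gripper_force: 30.0
```

Call:
servo_tool(slide=[[-0.03, -0.001, 0], [-0.06, -0.001, 0.001], [-0.09, -0.002, 0.001], [-0.12, -0.002, 0.001], [-0.14, -0.003, 0.002]], spin=[-0.4, -0.8, -1.2, -1.6, -2], grip=[0.5, 0.5, 0.5, 0.5, 0.5])

```text
time_s: 14.33
tcp_pos: [0.5643, 0.1457, 0.1989]
ee_rot: [[-0.094, -0.996, -0.001], [-0.996, 0.094, 0.0], [0.0, 0.001, -1.0]]
wrist_force: [-0.1, -0.0, -3.0]
gripper_width: 0.708
gripper_force: 30.0
```

Call:
servo_tool(slide=[[0, 0, 0.015], [0, 0, 0.035], [0, 0, 0.055], [0, 0, 0.065], [0, 0, 0.068]], spin=[0, 0, 0, 0, 0], grip=[0.5, 0.5, 0.5, 0.5, 0.5])

```text
time_s: 14.75
tcp_pos: [0.5629, 0.1425, 0.1289]
ee_rot: [[-0.097, -0.995, -0.006], [-0.995, 0.097, -0.002], [0.003, 0.005, -1.0]]
wrist_force: [0.0, -0.9, -0.9]
gripper_width: 0.711
gripper_force: 30.0
```

Call:
servo_tool(slide=[[0, 0, 0], [0, 0, 0], [0, 0, 0], [0, 0, 0], [0, 0, 0]], spin=[0, 0, 0, 0, 0], grip=[0.5, 0.5, 0.5, 0.5, 0.5])

```text
time_s: 15.17
tcp_pos: [0.5651, 0.1435, 0.1329]
ee_rot: [[-0.096, -0.995, 0.002], [-0.995, 0.096, 0.001], [-0.001, -0.002, -1.0]]
wrist_force: [0.0, -0.1, -1.5]
gripper_width: 0.711
gripper_force: 30.0
```

```bash
python3 - <<'E'
from rel import *
s,c,W=wrist("w7"); print(s["tcp_pos"],s["wrist_force"],s["time_s"])
cyl(W,c["pixels"],"yellow",.048,.08,.04,seeds=[.168])
cyl(W,c["pixels"],"green",.085,.17,.12)
capture("top"); print([(np.round(r["point"],3).tolist(),round(r["conf"],2)) for t in ("green_a","base_left") for r in tip_of(t,"top")])
E
```

```text
[0.56509059 0.14345116 0.13291976] [ 0.02355383 -0.09954828 -1.51072868] 15.1667
yellow yaw -5.46 z 0.0404 rms 0.0006 4359
 v 0.1638 u [0.5214 0.5731] 0.5472 xy [0.5603 0.111 ]
green yaw -5.6 z 0.1216 rms 0.0005 5964
 v 0.1971 u [0.5225 0.5737] 0.5481 xy [0.5647 0.1426]
[([0.564, 0.144, 0.12], 0.47), ([0.765, -0.035, 0.0], 0.42)]
```

View pics/w7.png

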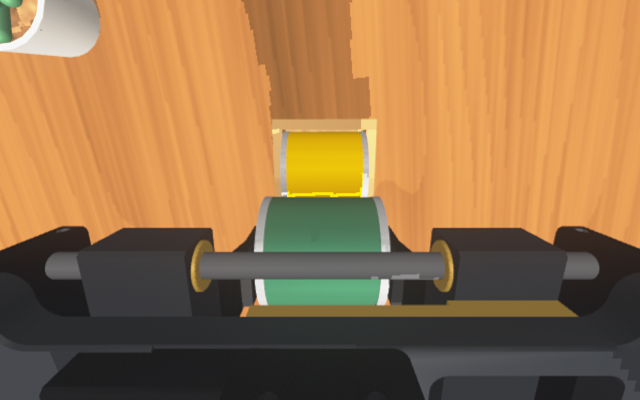

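Call:
servo_tool(slide=[[0.0015, 0.0014, 0.004], [0.0015, 0.0014, 0.009], [0.0015, 0.0014, 0.014], [0.0015, 0.0014, 0.018], [0.0015, 0.0014, 0.021]], spin=[0, 0, 0, 0, 0], grip=[0.5, 0.5, 0.5, 0.5, 0.5])

```text
time_s: 15.78
tcp_pos: [0.5628, 0.1418, 0.1099]
ee_rot: [[-0.096, -0.995, -0.001], [-0.995, 0.096, -0.001], [0.001, 0.001, -1.0]]
wrist_force: [-0.1, 0.4, -1.9]
gripper_width: 0.712
gripper_force: 30.0
```

Call:
servo_tool(slide=[[0, 0, 0.001], [0, 0, 0.002], [0, 0, 0.003], [0, 0, 0.004], [0, 0, 0.004]], spin=[0, 0, 0, 0, 0], grip=[0.5, 0.5, 0.5, 0.5, 0.5])

```text
time_s: 16.2
tcp_pos: [0.5631, 0.142, 0.1069]
ee_rot: [[-0.096, -0.995, -0.0], [-0.995, 0.096, 0.0], [-0.0, 0.0, -1.0]]
wrist_force: [0.3, 0.0, -2.8]
gripper_width: 0.712
gripper_force: 30.0
```

```bash
python3 - <<'E'
from rel import *
s,c,W=wrist("w8"); print(s["tcp_pos"],s["wrist_force"],s["time_s"])
cyl(W,c["pixels"],"yellow",.048,.08,.04,seeds=[.168])
cyl(W,c["pixels"],"green",.085,.17,.096)
E
```

```text
[0.56312811 0.1419643  0.10688672] [ 0.29416596  0.01790935 -2.83588789] 16.2
yellow yaw -5.45 z 0.0405 rms 0.0006 4670
 v 0.1637 u [0.5213 0.5731] 0.5472 xy [0.5602 0.1111]
green yaw -5.55 z 0.0956 rms 0.0005 6154
 v 0.1949 u [0.5209 0.5721] 0.5465 xy [0.5628 0.1411]
```

Call:
servo_tool(slide=[[-0.0002, 0, 0.001], [-0.0002, 0, 0.002], [-0.0002, 0, 0.0027], [-0.0002, 0, 0.0032], [-0.0002, 0, 0.0035]], spin=[0, 0, 0, 0, 0], grip=[0.5, 0.5, 0.5, 0.5, 0.5])

```text
time_s: 16.67
tcp_pos: [0.5631, 0.1421, 0.1034]
ee_rot: [[-0.096, -0.995, -0.0], [-0.995, 0.096, -0.0], [0.0, 0.0, -1.0]]
wrist_force: [-0.4, 0.4, -1.8]
gripper_width: 0.711
gripper_force: 30.0
```

Call:
servo_tool(slide=[[0, 0, 0.0001], [0, 0, 0.0002], [0, 0, 0.0003], [0, 0, 0.0003], [0, 0, 0.0003]], spin=[0, 0, 0, 0, 0], grip=[0.5, 0.5, 0.5, 0.5, 0.5])

```text
time_s: 17.08
tcp_pos: [0.5631, 0.1421, 0.1033]
ee_rot: [[-0.096, -0.995, -0.0], [-0.995, 0.096, -0.0], [0.0, 0.0, -1.0]]
wrist_force: [-0.1, 0.2, -0.0]
gripper_width: 0.713
gripper_force: 30.0
```

```bash
python3 - <<'E'
from rel import *
s,c,W=wrist("w9"); print(s["tcp_pos"],s["wrist_force"],s["moment"],s["time_s"])
cyl(W,c["pixels"],"yellow",.048,.08,.04,seeds=[.168])
cyl(W,c["pixels"],"green",.085,.17,.096)
E
```

```text
[0.5631227  0.14210697 0.10331869] [-0.06102408  0.17392619 -0.03193322] [-0.03001697  0.1476823  -0.0436666 ] 17.0833
yellow yaw -5.52 z 0.0405 rms 0.0006 4701
 v 0.1645 u [0.521  0.5729] 0.5469 xy [0.5602 0.1111]
green yaw -5.58 z 0.092 rms 0.0005 6116
 v 0.1953 u [0.5207 0.5719] 0.5463 xy [0.5627 0.1413]
```

Call:
servo_tool(slide=[[0, 0, 0.0003], [0, 0, 0.0003], [0, 0, 0.0003], [0, 0, 0.0003], [0, 0, 0.0003]], spin=[0, 0, 0, 0, 0], grip=[0.5, 0.5, 0.2, 0, 0])

```text
time_s: 17.55
tcp_pos: [0.5634, 0.1423, 0.1028]
ee_rot: [[-0.096, -0.995, 0.001], [-0.995, 0.096, 0.0], [-0.0, -0.001, -1.0]]
wrist_force: [0.2, 0.6, -0.8]
gripper_width: 0.857
gripper_force: 0.0
```

Call:
servo_tool(slide=[[0, 0, 0], [0, 0, -0.005], [0, 0, -0.025], [0, 0, -0.06], [0, 0, -0.095]], spin=[0, 0, 0, 0, 0], grip=[0, 0, 0, 0, 0])

```text
time_s: 17.97
tcp_pos: [0.5625, 0.1418, 0.1982]
ee_rot: [[-0.096, -0.995, -0.003], [-0.995, 0.096, -0.002], [0.002, 0.002, -1.0]]
wrist_force: [1.4, 0.1, 0.9]
gripper_width: 0.996
gripper_force: 0.0
```

```bash
python3 - <<'E'
from h import *
from plan import *
s=sense();print(s["tcp_pos"],s["gripper_width"])
c=capture("scene"); o=cv2.resize(c["pixels"][120:250,300:440],None,fx=4,fy=4,interpolation=cv2.INTER_CUBIC); cv2.imwrite("pics/s10.png",o)
for t in("green_a","base_left","base_mid","base_right"):
    print(t,[(np.round(r["point"],3).tolist(),round(r["conf"],2)) for r in tip_of(t,"scene")])
p,y=plan((.563,.142,.198),-95.5,(.563,.142,.24),-95.5)
p,y=plan(p,y,(.517,-.1885,.2),-101.6,.035)
E
```

```text
[0.56252762 0.14178029 0.1981571 ] 0.9955910001529462
green_a [([0.572, 0.198, 0.091], 0.63), ([0.559, 0.139, 0.089], 0.63)]
base_left [([0.57, 0.23, 0.039], 0.74), ([0.568, 0.199, 0.092], 0.6), ([0.565, 0.172, -0.002], 0.5), ([0.522, -0.19, 0.002], 0.22)]
base_mid [([0.566, 0.172, 0.037], 0.46)]
base_right [([0.564, 0.112, 0.038], 0.65), ([0.56, 0.138, 0.09], 0.31)]
{"slide": [[0.0, 0.0, -0.0084], [0.0, 0.0, -0.0168], [0.0, 0.0, -0.0252], [0.0, 0.0, -0.0336], [0.0, 0.0, -0.042]], "spin": [-0.0, -0.0, -0.0, -0.0, -0.0]}
end [0.563 0.142 0.24 ] -95.5
{"slide": [[0.0333, 0.0014, 0.004], [0.0667, 0.0028, 0.008], [0.1, 0.0042, 0.012], [0.1334, 0.0056, 0.016], [0.1667, 0.0071, 0.02]], "spin": [0.6, 1.2, 1.8, 2.4, 3.0]}
{"slide": [[0.0334, -0.0004, 0.004], [0.0667, -0.0007, 0.008], [0.1001, -0.0011, 0.012], [0.1335, -0.0014, 0.016], [0.1668, -0.0017, 0.02]], "spin": [0.7, 1.3, 1.9, 2.5, 3.1]}
end [ 0.517  -0.1885  0.2   ] -101.6
```

View pics/s10.png

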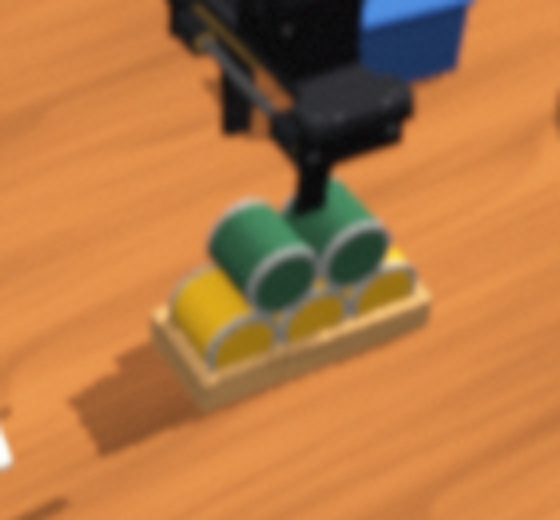

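Both greens, at (262,258) and (340,235), are seated in the gaps. Next is the small red in the rest's middle hollow.

Call:
servo_tool(slide=[[0.033, 0.0014, 0], [0.067, 0.003, 0], [0.1, 0.004, 0], [0.133, 0.006, 0], [0.167, 0.007, 0]], spin=[0.6, 1.2, 1.8, 2.4, 3], grip=[0, 0, 0, 0, 0])

```text
time_s: 18.63
tcp_pos: [0.5387, -0.0248, 0.1962]
ee_rot: [[-0.148, -0.989, -0.003], [-0.989, 0.148, -0.001], [0.001, 0.003, -1.0]]
wrist_force: [0.6, -0.5, 0.3]
gripper_width: 0.997
gripper_force: 0.0
```

Call:
servo_tool(slide=[[0.033, 0, 0], [0.067, -0.001, 0], [0.1, -0.001, 0], [0.133, -0.002, 0], [0.167, -0.002, 0]], spin=[0.7, 1.3, 1.9, 2.5, 3.1], grip=[0, 0, 0, 0, 0])

```text
time_s: 19.05
tcp_pos: [0.5162, -0.1902, 0.1962]
ee_rot: [[-0.202, -0.979, -0.003], [-0.979, 0.202, 0.0], [0.0, 0.003, -1.0]]
wrist_force: [0.7, -0.1, -0.1]
gripper_width: 1.001
gripper_force: 0.0
```

Call:
servo_tool(slide=[[0, 0, 0.02], [0, 0, 0.045], [0, 0, 0.065], [0, 0, 0.08], [0, 0, 0.08]], spin=[0, 0, 0, 0, 0], grip=[0, 0, 0, 0, 0])

```text
time_s: 19.47
tcp_pos: [0.5139, -0.1886, 0.113]
ee_rot: [[-0.203, -0.979, -0.011], [-0.979, 0.203, 0.002], [0.0, 0.011, -1.0]]
wrist_force: [-1.2, 0.3, -0.4]
gripper_width: 0.997
gripper_force: 0.0
```

```bash
python3 - <<'E'
from rel import *
s,c,W=wrist("w11"); print(s["tcp_pos"],s["ee_rot"][:2,0],s["time_s"])
cyl(W,c["pixels"],"red",.048,.08,.04,-11.7,box=.045,uv0=(.517,-.189))
E
```

```text
[ 0.51389741 -0.18856534  0.1129591 ] [-0.20263769 -0.97925367] 19.4667
red yaw -11.7 z 0.0384 rms 0.0006 4920
 v -0.0805 u [0.5188 0.5696] 0.5442 xy [ 0.5166 -0.1892]
```

Call:
servo_tool(slide=[[0, 0, 0.01], [0, 0, 0.025], [0, 0, 0.042], [0, 0, 0.057], [0, 0, 0.065]], spin=[0, 0, 0, 0, 0], grip=[0, 0, 0, 0, 0])

```text
time_s: 19.93
tcp_pos: [0.517, -0.1886, 0.0517]
ee_rot: [[-0.201, -0.98, -0.001], [-0.98, 0.201, 0.0], [-0.0, 0.001, -1.0]]
wrist_force: [0.3, 0.5, -0.8]
gripper_width: 1.0
gripper_force: 0.0
```

Call:
servo_tool(slide=[[0, 0, 0], [0, 0, 0], [0, 0, 0], [0, 0, 0], [0, 0, 0]], spin=[0, 0, 0, 0, 0], grip=[0, 0.3, 0.5, 0.5, 0.5])

```text
time_s: 20.35
tcp_pos: [0.518, -0.1889, 0.0538]
ee_rot: [[-0.201, -0.98, 0.002], [-0.98, 0.201, -0.0], [-0.0, -0.002, -1.0]]
wrist_force: [0.4, -0.6, -0.1]
gripper_width: 0.778
gripper_force: 0.0
```

Call:
servo_tool(slide=[[0, 0, 0], [0, 0, 0], [0, 0, 0], [0, 0, 0], [0, 0, 0]], spin=[0, 0, 0, 0, 0], grip=[0.5, 0.5, 0.5, 0.5, 0.5])

```text
time_s: 20.77
tcp_pos: [0.5177, -0.1889, 0.0535]
ee_rot: [[-0.201, -0.98, 0.001], [-0.98, 0.201, -0.0], [0.0, -0.001, -1.0]]
wrist_force: [-1.5, 1.1, 6.6]
gripper_width: 0.707
gripper_force: 30.0
```

```bash
python3 - <<'E'
from h import sense
from plan import *
s=sense();print(s["tcp_pos"],s["gripper_force"],s["gripper_width"])
x,y_,z=s["tcp_pos"]
p,y=plan((x,y_,.24),-101.6,(.5663,.1723,.25),-95.5,.038)
E
```

```text
[ 0.5177414  -0.18888406  0.05351639] 29.99993150588125 0.7065385203723873
{"slide": [[-0.0364, 0.0025, -0.001], [-0.0727, 0.005, -0.002], [-0.1091, 0.0075, -0.003], [-0.1454, 0.01, -0.004], [-0.1818, 0.0125, -0.005]], "spin": [-0.6, -1.2, -1.8, -2.4, -3.0]}
{"slide": [[-0.0364, 0.0006, -0.001], [-0.0729, 0.0012, -0.002], [-0.1093, 0.0018, -0.003], [-0.1457, 0.0024, -0.004], [-0.1822, 0.003, -0.005]], "spin": [-0.7, -1.3, -1.9, -2.5, -3.1]}
end [0.5663 0.1723 0.25  ] -95.5
```

Call:
servo_tool(slide=[[0, 0, -0.02], [0, 0, -0.06], [0, 0, -0.1], [0, 0, -0.14], [0, 0, -0.17]], spin=[0, 0, 0, 0, 0], grip=[0.5, 0.5, 0.5, 0.5, 0.5])

```text
time_s: 21.18
tcp_pos: [0.5178, -0.189, 0.2258]
ee_rot: [[-0.201, -0.98, 0.003], [-0.98, 0.201, -0.001], [-0.0, -0.003, -1.0]]
wrist_force: [0.6, -0.8, -1.4]
gripper_width: 0.71
gripper_force: 30.0
```

Call:
servo_tool(slide=[[-0.025, 0.002, 0], [-0.063, 0.005, 0], [-0.103, 0.008, 0], [-0.143, 0.01, 0], [-0.182, 0.0125, 0]], spin=[-0.6, -1.2, -1.8, -2.4, -3], grip=[0.5, 0.5, 0.5, 0.5, 0.5])

```text
time_s: 21.6
tcp_pos: [0.5413, -0.0064, 0.2222]
ee_rot: [[-0.15, -0.989, -0.001], [-0.989, 0.15, 0.0], [-0.0, 0.001, -1.0]]
wrist_force: [1.8, -0.4, -1.7]
gripper_width: 0.71
gripper_force: 30.0
```

Call:
servo_tool(slide=[[-0.04, 0.001, 0], [-0.08, 0.001, 0], [-0.12, 0.002, 0], [-0.155, 0.002, 0], [-0.182, 0.003, 0]], spin=[-0.7, -1.3, -1.9, -2.5, -3.1], grip=[0.5, 0.5, 0.5, 0.5, 0.5])

```text
time_s: 22.02
tcp_pos: [0.5658, 0.1751, 0.2218]
ee_rot: [[-0.094, -0.996, -0.001], [-0.996, 0.094, 0.0], [0.0, 0.001, -1.0]]
wrist_force: [0.7, -0.5, -1.1]
gripper_width: 0.71
gripper_force: 30.0
```

Call:
servo_tool(slide=[[0, 0, 0.01], [0, 0, 0.025], [0, 0, 0.035], [0, 0, 0.04], [0, 0, 0.04]], spin=[0, 0, 0, 0, 0], grip=[0.5, 0.5, 0.5, 0.5, 0.5])

```text
time_s: 22.43
tcp_pos: [0.5651, 0.1713, 0.1809]
ee_rot: [[-0.097, -0.995, -0.004], [-0.995, 0.097, -0.002], [0.002, 0.003, -1.0]]
wrist_force: [0.5, -0.1, -0.7]
gripper_width: 0.711
gripper_force: 30.0
```

Call:
servo_tool(slide=[[0, 0, 0], [0, 0, 0], [0, 0, 0], [0, 0, 0], [0, 0, 0]], spin=[0, 0, 0, 0, 0], grip=[0.5, 0.5, 0.5, 0.5, 0.5])

```text
time_s: 22.85
tcp_pos: [0.5663, 0.1723, 0.1834]
ee_rot: [[-0.096, -0.995, 0.001], [-0.995, 0.096, 0.001], [-0.001, -0.001, -1.0]]
wrist_force: [0.3, 0.9, -1.2]
gripper_width: 0.711
gripper_force: 30.0
```

```bash
python3 - <<'E'
from rel import *
s,c,W=wrist("w12"); print(s["tcp_pos"],s["wrist_force"],s["time_s"])
cyl(W,c["pixels"],"green",.098,.13,.092)
cyl(W,c["pixels"],"yellow",.048,.08,.04,seeds=[.168])
cyl(W,c["pixels"],"red",.15,.22,.16)
E
```

```text
[0.56628749 0.17231197 0.1834306 ] [ 0.34060405  0.9206189  -1.15479842] 22.85
green yaw -5.66 z 0.0921 rms 0.0006 2086
 v 0.1962 u [0.5219 0.5708] 0.5463 xy [0.563  0.1413]
yellow yaw -5.46 z 0.0405 rms 0.0006 1975
 v 0.164 u [0.5217 0.5731] 0.5474 xy [0.5605 0.1112]
red yaw -5.52 z 0.1683 rms 0.0005 7554
 v 0.2254 u [0.5212 0.5724] 0.5468 xy [0.5659 0.1718]
```

View pics/w12.png

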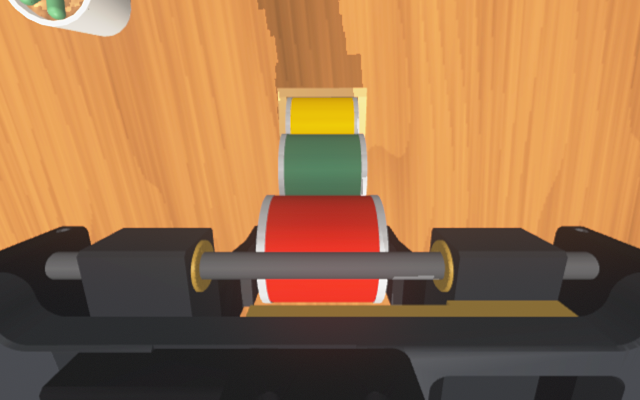

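Call:
servo_tool(slide=[[0, 0, 0.004], [0, 0, 0.009], [0, 0, 0.014], [0, 0, 0.018], [0, 0, 0.02]], spin=[0, 0, 0, 0, 0], grip=[0.5, 0.5, 0.5, 0.5, 0.5])

```text
time_s: 23.32
tcp_pos: [0.5656, 0.1721, 0.1616]
ee_rot: [[-0.096, -0.995, -0.002], [-0.995, 0.096, -0.001], [0.001, 0.002, -1.0]]
wrist_force: [-0.8, 0.0, -1.3]
gripper_width: 0.707
gripper_force: 30.0
```

Call:
servo_tool(slide=[[0, 0, 0.0005], [0, 0, 0.001], [0, 0, 0.001], [0, 0, 0.001], [0, 0, 0.001]], spin=[0, 0, 0, 0, 0], grip=[0.5, 0.5, 0.5, 0.5, 0.5])

```text
time_s: 23.73
tcp_pos: [0.5662, 0.1724, 0.1621]
ee_rot: [[-0.096, -0.995, 0.0], [-0.995, 0.096, 0.0], [-0.0, -0.0, -1.0]]
wrist_force: [-0.7, -0.6, -0.9]
gripper_width: 0.71
gripper_force: 30.0
```

```bash
cat > chk.py <<'E'
from rel import *
import sys
s,c,W=wrist(sys.argv[1]); print(s["tcp_pos"],s["wrist_force"],s["moment"],s["time_s"])
cyl(W,c["pixels"],"green",.098,.13,.092)
cyl(W,c["pixels"],"red",.135,.22,.146)
E
python3 chk.py w13
```

```text
[0.56619959 0.17243192 0.16210526] [-0.67131818 -0.60104374 -0.87573438] [ 0.093283   -0.01236085 -0.01376795] 23.7333
green yaw -5.42 z 0.0921 rms 0.0006 2499
 v 0.194 u [0.522  0.5714] 0.5467 xy [0.5626 0.1415]
red yaw -5.46 z 0.1469 rms 0.0005 7638
 v 0.2249 u [0.5213 0.5727] 0.547 xy [0.5659 0.1719]
```

Another 3.1 mm to seat it.

Call:
servo_tool(slide=[[0, 0, 0.001], [0, 0, 0.002], [0, 0, 0.0025], [0, 0, 0.003], [0, 0, 0.003]], spin=[0, 0, 0, 0, 0], grip=[0.5, 0.5, 0.5, 0.5, 0.5])

```text
time_s: 24.2
tcp_pos: [0.5661, 0.1724, 0.1588]
ee_rot: [[-0.096, -0.995, 0.0], [-0.995, 0.096, 0.0], [-0.0, -0.0, -1.0]]
wrist_force: [0.5, 0.1, -0.8]
gripper_width: 0.711
gripper_force: 30.0
```

Call:
servo_tool(slide=[[0, 0, 0.0001], [0, 0, 0.0002], [0, 0, 0.0003], [0, 0, 0.0003], [0, 0, 0.0003]], spin=[0, 0, 0, 0, 0], grip=[0.5, 0.5, 0.5, 0.5, 0.5])

```text
time_s: 24.62
tcp_pos: [0.5661, 0.1724, 0.1588]
ee_rot: [[-0.096, -0.995, 0.0], [-0.995, 0.096, 0.0], [-0.0, -0.0, -1.0]]
wrist_force: [-0.8, 0.6, 1.0]
gripper_width: 0.708
gripper_force: 30.0
```

```bash
python3 chk.py w14
```

```text
[0.56613596 0.17236904 0.15878615] [-0.80091112  0.57496048  0.96486309] [0.05962278 0.13129473 0.01198236] 24.6167
green yaw -5.32 z 0.092 rms 0.0006 2678
 v 0.1929 u [0.5226 0.5717] 0.5472 xy [0.5627 0.1413]
red yaw -5.46 z 0.1436 rms 0.0005 7661
 v 0.2249 u [0.5213 0.5726] 0.5469 xy [0.5659 0.1718]
```

In contact at the saddle height, so I'll release and rise.

Call:
servo_tool(slide=[[0, 0, 0.0002], [0, 0, 0.0002], [0, 0, 0.0002], [0, 0, 0.0002], [0, 0, 0.0002]], spin=[0, 0, 0, 0, 0], grip=[0.5, 0.2, 0, 0, 0])

```text
time_s: 25.08
tcp_pos: [0.5662, 0.1724, 0.1583]
ee_rot: [[-0.096, -0.995, 0.0], [-0.995, 0.096, 0.0], [-0.0, -0.0, -1.0]]
wrist_force: [0.2, -0.5, -0.5]
gripper_width: 0.923
gripper_force: 0.0
```

Call:
servo_tool(slide=[[0, 0, 0], [0, 0, -0.005], [0, 0, -0.025], [0, 0, -0.06], [0, 0, -0.095]], spin=[0, 0, 0, 0, 0], grip=[0, 0, 0, 0, 0])

```text
time_s: 25.5
tcp_pos: [0.5655, 0.1719, 0.2538]
ee_rot: [[-0.096, -0.995, -0.002], [-0.995, 0.096, -0.002], [0.002, 0.002, -1.0]]
wrist_force: [1.0, 0.5, 0.4]
gripper_width: 1.0
gripper_force: 0.0
```

Call:
servo_tool(slide=[[0.02, 0, -0.01], [0.05, 0, -0.02], [0.08, 0, -0.03], [0.1, 0, -0.04], [0.1, 0, -0.04]], spin=[0, 0, 0, 0, 0], grip=[0, 0, 0, 0, 0])

```text
time_s: 25.92
tcp_pos: [0.5568, 0.07, 0.2966]
ee_rot: [[-0.099, -0.995, 0.005], [-0.995, 0.099, 0.001], [-0.001, -0.005, -1.0]]
wrist_force: [-0.2, 0.1, 0.7]
gripper_width: 0.999
gripper_force: 0.0
```

```bash
python3 - <<'E'
from h import *
s=sense();print(s["tcp_pos"],s["time_s"],s["gripper_width"])
c=capture("scene"); cv2.imwrite("pics/s15.png",cv2.resize(c["pixels"][80:300,90:440],None,fx=2.2,fy=2.2,interpolation=cv2.INTER_CUBIC))
for t in("green_a","base_left","base_mid","base_right","red_tin","succulent","flap_box","controller"):
    print(t,[(np.round(r["point"],3).tolist(),round(r["conf"],2)) for r in tip_of(t,"scene")])
E
```

```text
[0.55683223 0.07000395 0.29662152] 25.9167 0.9987014060801378
green_a [([0.559, 0.135, 0.091], 0.77), ([0.572, 0.199, 0.09], 0.49), ([0.566, 0.172, 0.141], 0.29)]
base_left [([0.571, 0.233, 0.038], 0.59), ([0.567, 0.17, 0.041], 0.52)]
base_mid [([0.569, 0.17, 0.04], 0.7)]
base_right [([0.56, 0.108, 0.038], 0.86)]
red_tin [([0.363, -0.124, 0.039], 0.88), ([0.565, 0.172, 0.14], 0.83), ([0.642, -0.21, 0.031], 0.7), ([0.523, -0.19, -0.002], 0.17)]
succulent [([0.761, -0.03, -0.001], 0.6), ([0.52, -0.19, -0.0], 0.6)]
flap_box [([0.313, 0.454, -0.003], 0.95)]
controller [([0.359, -0.438, 0.002], 0.61), ([0.562, 0.108, 0.041], 0.36)]
```

View pics/s15.png

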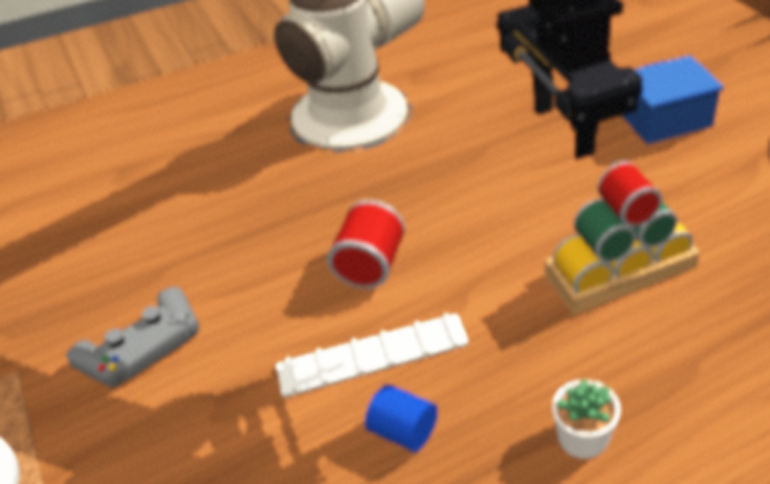

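The pyramid stands complete at (625,235), with the red tin on top at (630,192). The bystanders are where they started and the gripper is clear.

```bash
python3 -c "
from station import finish_job
print(finish_job())"
```

```text
the job is handed in; nothing more can be done
None
```

The pyramid is finished and handed in at about 26 s of the 67 s allowed: both green tins lie in the gaps, the small red tin is saddled on top, and the yellow tins and other things on the table stayed where they were.

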